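Steady a rocking gel-casting table and set the tray on it

TASK

The gel-casting table rocks because two of its four screw feet, at opposite corners, have been wound up. Turn those feet down by their knobs until the table stands firm on all four feet and level, then gently set the empty gel tray flat on the middle of the plate, square to its edges. Leave the bottles and everything else on the bench where they stand.

Things in the scene. Friction and masses are not known exactly. Their poses are not given: they have to be found in the camera images.
- casting_table: loose aluminium plate 200 x 200 x 12 mm, 2.4 kg, on four screw feet at (+-80, +-80) mm. Origin in the middle, at foot-tip level with all feet even; x, y along the edges, z its normal; upper face 56 mm above the origin. A flush 32 mm level vial lies at y = +80 mm: its pale bubble is centred on the black spot when level, and runs to the high side otherwise
- bench: the black bench top, z = 0
- tray_mid (a point): mini-gel tray, white with grey end gates, open on top, 110 mm long (its x), 64 mm wide (its y), 26 mm high, 0.22 kg; this point is its centre, 13 mm above its underside. Can be gripped across its 64 mm width. Starts on the bench to the left or to the right of the casting table
- gel_tray: the same tray; origin under its centre, x along its length, z up
- knob_a_grip (a point): middle of the round knurled grey knob (48 mm across, 26 mm high) of the foot at the +x +y corner of the plate. Always 84 mm straight above the tip of its own foot; 28 mm above the plate at the even setting, more when wound up
- knob_a (a joint): turn of that knob in rad, 0 at the even setting (all four feet equally far down). Grows clockwise seen from above, which drives the foot down 12 mm a turn (1.9 mm per rad; quick thread, 0.1 N m, stays put; stops at -6.2 and 2.6). Negative: foot wound up, knob standing high. Starts wound up, -4.1 to -2.9
- pad_a: rubber tip of that foot, 32 mm across, domed, giving about 1 mm under its share of the load; it does not turn with the knob. Origin at its tip
- knob_b_grip (a point): middle of the round knurled grey knob (48 mm across, 26 mm high) of the foot at the -x -y corner of the plate. Always 84 mm straight above the tip of its own foot; 28 mm above the plate at the even setting, more when wound up
- knob_b (a joint): turn of that knob in rad, 0 at the even setting (all four feet equally far down). Grows clockwise seen from above, which drives the foot down 12 mm a turn (1.9 mm per rad; quick thread, 0.1 N m, stays put; stops at -6.2 and 2.6). Negative: foot wound up, knob standing high. Starts wound up, -2.7 to -1.7
- pad_b: rubber tip of that foot, 32 mm across, domed, giving about 1 mm under its share of the load; it does not turn with the knob. Origin at its tip
- knob_c_grip (a point): middle of the round knurled grey knob (48 mm across, 26 mm high) of the foot at the +x -y corner of the plate. Always 84 mm straight above the tip of its own foot; 28 mm above the plate at the even setting, more when wound up
- knob_c (a joint): turn of that knob in rad, 0 at the even setting (all four feet equally far down). Grows clockwise seen from above, which drives the foot down 12 mm a turn (1.9 mm per rad; quick thread, 0.1 N m, stays put; stops at -6.2 and 2.6). Negative: foot wound up, knob standing high. Starts about even, within 0.1
- pad_c: rubber tip of that foot, 32 mm across, domed, giving about 1 mm under its share of the load; it does not turn with the knob. Origin at its tip
- knob_d_grip (a point): middle of the round knurled grey knob (48 mm across, 26 mm high) of the foot at the -x +y corner of the plate. Always 84 mm straight above the tip of its own foot; 28 mm above the plate at the even setting, more when wound up
- knob_d (a joint): turn of that knob in rad, 0 at the even setting (all four feet equally far down). Grows clockwise seen from above, which drives the foot down 12 mm a turn (1.9 mm per rad; quick thread, 0.1 N m, stays put; stops at -6.2 and 2.6). Negative: foot wound up, knob standing high. Starts about even, within 0.1
- pad_d: rubber tip of that foot, 32 mm across, domed, giving about 1 mm under its share of the load; it does not turn with the knob. Origin at its tip
- bottle_salt: white reagent bottle with a red cap, 70 mm across, 150 mm high, standing close beside the plate's +y edge; origin under its centre. Leave alone
- bottle_buffer: glass bottle with a blue cap, 70 mm across, 150 mm high, standing close beside the plate's -x edge; origin under its centre. Leave alone
- bottle_agar: white bottle with a red cap, 68 mm across, 140 mm high, far to the left; origin under its centre. Leave alone
- tip_box: closed pipette-tip box, 118 x 80 mm, 56 mm high, grey with a clear lid (on the other side of the casting table from the tray); origin under its centre. Leave alone
- beaker: glass beaker, 68 mm across, 85 mm high; origin under its centre. Leave alone
- comb: flat white gel comb, 72 x 44 mm, 8 mm high, lying on the bench; origin under its spine. Leave alone
Things that resemble listed ones, but are neither listed nor needed, are in the scene too. Of the things that look like the gel_tray, the smallest one is meant.

How it is judged:
On the way:
1. untouched by the robot, the casting table stands on all four feet and level, before the tray is on it (contact force between each of pad_a, pad_b, pad_c, pad_d and bench above 1.5 N and angle between casting_table's own z axis and vertical below 0.0105 rad and contact force between each of the fingers, the arm and casting_table below 0.05 N and linear speed of casting_table below 0.01 m/s and horizontal distance between tray_mid and casting_table above 0.15 m), for 0.2 s.
At the end, for the whole second after the job is handed in: All four feet press on the bench (more than 1.5 N each) and the plate is level within 0.6 degrees; the tray lies flat on the plate, its centre within 20 mm of the plate's, its sides parallel to the plate's edges (either way round) within 11 degrees; all at rest and released (contact force between each of pad_a, pad_b, pad_c, pad_d and bench above 1.5 N and angle between casting_table's own z axis and vertical below 0.0105 rad and horizontal distance between tray_mid and casting_table below 0.02 m and z of tray_mid in the frame of casting_table between 0.066 and 0.073 m and angle between the z axis of gel_tray and the z axis of casting_table, either way round below 0.03 rad and (angle between the x axis of gel_tray and the x axis of casting_table, either way round below 0.2 rad or angle between the x axis of gel_tray and the y axis of casting_table, either way round below 0.2 rad) and contact force between each of the fingers, the arm and casting_table below 0.05 N and contact force between the fingers and gel_tray below 0.05 N and linear speed of each of casting_table, gel_tray below 0.01 m/s); the robot touches nothing.
It fails at once if a bottle or the beaker is knocked over (tipped more than 20 degrees) (angle between any of bottle_salt, bottle_buffer, bottle_agar, beaker's own z axis and vertical above 0.35 rad).
It fails at once if a bottle or another bystander is pushed more than 40 mm (distance of any of bottle_salt, bottle_buffer, bottle_agar, tip_box, beaker, comb from where it was at the start of the episode above 0.04 m).
It fails at once if the tray is let go more than 12 mm above the plate, or slammed onto it (over 60 N) (contact force between gel_tray and casting_table above 60 N or (contact force between gel_tray and anything else below 0.01 N and z of tray_mid in the frame of casting_table above 0.081 m)).
It also fails if it takes over 70 s, if anything falls off the work surface, if the arm or the gripper's body presses on something with over 40 N, if the wrist force passes 120 N, or if a joint passes its speed limit or range.

ROBOT

A 6-joint arm with a two-finger parallel gripper is mounted at the origin on the work surface. World frame = base frame: x ahead of the robot, y to its left, z up, the work surface at z = 0. Lengths are in m, angles in rad, forces in N, time in s.
With the tool pointing down it reaches from about 0.25 to 0.725 m from the base axis. Payload 4 kg.
Tool frame: the origin (TCP) lies midway between the tips of the shut fingers; the grasp point (between the pads) lies bot.tcp_to_grasp behind it (bot.tcp_to_grasp is the distance from the TCP to the grasp point, in m); z points along the fingers, y is the line along which they close (so a half turn about z gives the same grasp; the last joint's range is limited). The gripper opens to 85 mm and grips with 20 to 120 N. Pads are 22 mm wide; open, the fingers measure 114 mm over their backs; the gripper's body (76 mm by 85 mm) begins 54 mm behind the grasp point. The pads swing forward as they close: fully open they stand 13 mm farther back than shut.
Start: joints at [-1.33, 0.241, 0.005, 1.335, 0, 1.571], TCP at [0.119, -0.486, 0.231] pointing down, gripper open.
Joint ranges: [-2.72, 2.72], [-1.05, 1.87], [-1.09, 1.28], [-1.99, 2.15], [-1.42, 1.44], [-3.14, 3.14]. Speed limits (rad/s): [2.79, 2.79, 3.14, 3.14, 3.14, 3.14].

INTERFACE

Orientations are given as a unit quaternion [x, y, z, w].
In Python, from workcell import readout, camera, bot gives the robot as it stands. The module is installed in compiled form; this text tells all that it offers.
- The arm moves only by the tool jog_arm, never from a script. Its argument "motion" is a list of rows, each an object of numbers: "x", "y", "z": the shift along the tool's x, y, z in mm; "spin": the turn about the tool's z in degrees; "fingers": the closure, from -1 (fully open) to 1 (shut). A call has 1 to 8 rows; each row is the pose to reach, as a shift and turn from the pose commanded when the call began, along the tool's axes at that moment; what a row does not reach only later rows make up. A row lasts 1/8 s, in which the tool goes at most 62.5 mm and 10.7 degrees, less where a joint would pass 70% of its speed; a pose out of reach is approached as far as the arm can. A call with a gripper value outside its range is refused whole. The fingers move at their own pace and stop on an object; the grip force is fixed at half the most. Time passes only in rows, so rows that repeat a pose let the fingers close. It gives the time, the measured TCP pose, the force, the opening and the grip force at its end, in the units of the state.
- readout.get_obs(): the state, without advancing time (a new reading comes with each control period).
- camera(name): name is "scene" or "top" or "wrist"; returns a dict with "pixels" (480x640x3 uint8, red, green, blue), "K" (3x3 intrinsics, pixels), "rvec" (rotation vector, rad) and "tvec" (3), from world to camera coordinates, as OpenCV has them. Camera axes: x right, y down, z forward; pixel columns grow to the right and rows downward; lengths in m; the calibration is good to about 2 mm. A picture is of the moment at which its call begins. There is no depth.
- bot.job_done(): hands the job in; it is judged then, once.
The state is a dict: "clock": time; "joint_pos": joint angles; "joint_vel": joint speeds; "tau": joint torques, N m; "eef_pos": TCP position; "tool_rot": TCP orientation; "ft_force": force on the tool from outside, world axes, zero at the start; "ft_torque": the same for the moment, N m; "grip_width": finger opening in m; "grasp_force": force on a finger pad.
Only numpy, scipy, OpenCV 4.12 (cv2) and the standard library are available. Lean on these libraries where they do the work, as an engineer would, in place of code of your own. Each camera call takes 0.05 s, during which the arm holds its last target. There are 200 camera calls.

## Working session

There is one attempt and no reset: what is moved stays moved. The work goes in short steps, Python scripts to look and compute and a tool call to move; the robot and the scene stay as the last step left them, time stands still between calls to the robot, and variables do not carry over. Pictures are saved under pics/ and viewed, at most 13 in all, crops included, and the job is handed in when it is done.

Besides the shell and the picture viewer there is one more tool, called as a command line: name --argument value ..., lists and objects as JSON in quotes. jog_arm: Moves the arm, as the interface text tells. Its arguments: {"type":"object","properties":{"motion":{"type":"array"}},"required":["motion"]}

```bash
mkdir -p pics; cat > h.py <<'E'
import numpy as np, cv2
from workcell import readout, camera, bot
def snap(n,f):
    c=camera(n); cv2.imwrite('pics/'+f+'.png',c['pixels'][:,:,::-1]); np.savez('pics/'+f+'.npz',**{k:np.array(c[k],float) for k in('K','rvec','tvec')}); return c
def ray(f,uv,z):
    c=np.load('pics/'+f+'.npz'); R=cv2.Rodrigues(c['rvec'])[0]; o=-R.T@c['tvec'].ravel()
    d=R.T@np.linalg.inv(c['K'])@np.array([uv[0],uv[1],1.]); return o+d*(z-o[2])/d[2]
def proj(f,P):
    c=np.load('pics/'+f+'.npz'); return cv2.projectPoints(np.array(P,float).reshape(-1,3),c['rvec'],c['tvec'],c['K'],None)[0].reshape(-1,2)
E
python3 -c "
from h import *
snap('top','t0');snap('scene','s0');o=readout.get_obs();print(o,bot.tcp_to_grasp)"
```

```text
{'clock': 0.1, 'joint_pos': array([-1.32999552e+00,  2.41348643e-01,  3.86649528e-03,  1.33521848e+00,
        3.33646665e-05,  1.57076740e+00]), 'joint_vel': array([ 0.00080503, -0.00252877,  0.00400036,  0.0003636 ,  0.00031   ,
       -0.00230415]), 'tau': array([ 7.97664279e-05, -3.73138618e+01,  2.53009987e+01,  1.08754853e-02,
       -1.21332632e-04,  5.56230475e-06]), 'eef_pos': array([ 0.11911419, -0.48501803,  0.23049938]), 'tool_rot': array([ 9.92758438e-01,  1.20124010e-01, -9.77873683e-05, -9.47263419e-04]), 'ft_force': array([-0.80862819,  0.0831753 ,  0.53957294]), 'ft_torque': array([ 0.01064758, -0.00858425,  0.05102515]), 'grasp_force': 0.0, 'grip_width': 0.0853094632536288} 0.0187
```

View pics/t0.png

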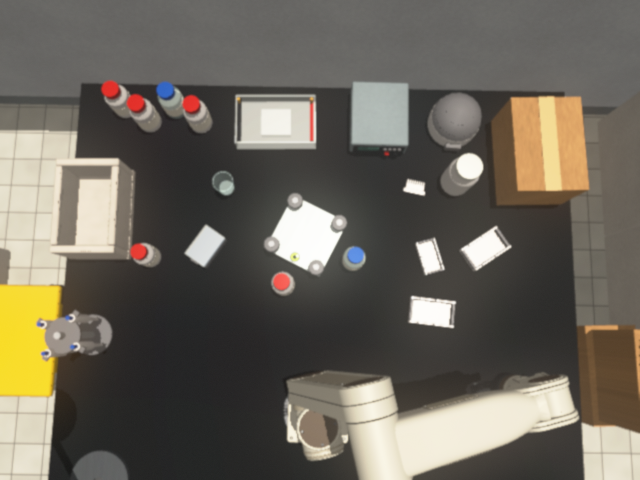

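View pics/s0.png

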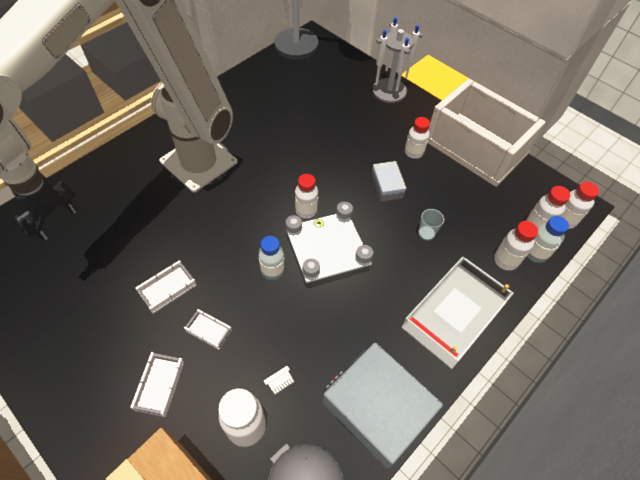

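The top view shows the plate at (306,237) with its vial at (295,257). The knobs are a (271,244), b (339,223), c (295,201) and d (316,268). The smallest tray is at (430,257).

```bash
python3 -c "
from h import *
for n,uv,z in [('a',(271,243.5),.1),('b',(339,222.5),.1),('c',(295,200.5),.097),('d',(316,267.5),.097),('salt',(283,281),.15),('buf',(355,256),.15),('tray',(430,257),.013),('vial',(295,257),.056),('box',(205,246),.05),('tray2',(432,312),.013),('beaker',(224,184),.05),('comb',(415,187),.004)]: print(n,ray('t0',uv,z).round(4))
print(np.load('pics/t0.npz')['K'],ray('t0',(320,240),0))
im=cv2.imread('pics/t0.png');a=cv2.resize(im[185:305,255:375],None,fx=5,fy=5,interpolation=2)
b=cv2.resize(im[230:280,405:455],None,fx=4,fy=4,interpolation=2);a=cv2.copyMakeBorder(a,0,0,0,200,0);a[:200,600:]=b;cv2.imwrite('pics/c0.png',a)"
```

```text
a [0.5259 0.1563 0.1   ]
b [ 0.5977 -0.0589  0.1   ]
c [0.6678 0.0834 0.097 ]
d [0.4522 0.0121 0.097 ]
salt [0.4032 0.1122 0.15  ]
buf [ 0.4841 -0.1072  0.15  ]
tray [ 0.5032 -0.3669  0.013 ]
vial [0.4897 0.0807 0.056 ]
box [0.5214 0.3753 0.05  ]
tray2 [ 0.3214 -0.371   0.013 ]
beaker [0.7305 0.3221 0.05  ]
comb [ 0.7441 -0.3208  0.004 ]
[[554.75881268   0.         317.24598592]
 [  0.         554.75881268 245.09177915]
 [  0.           0.           1.        ]] [5.55992925e-01 3.40150943e-05 0.00000000e+00]
```

View pics/c0.png

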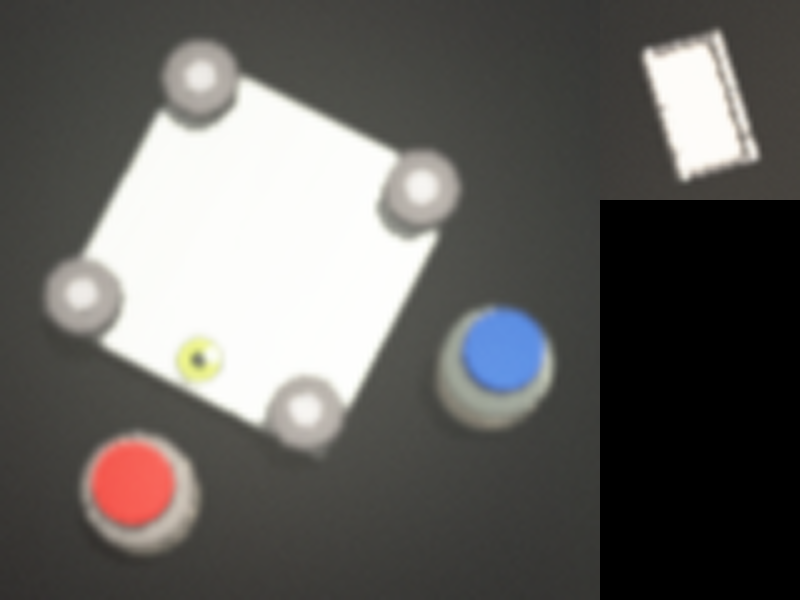

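```bash
cat >> h.py <<'E'
from scipy.spatial.transform import Rotation as Ro
def to(x,y,z,yaw=None):
    """tool-frame move to world target; yaw = heading of tool y (deg, mod 180)"""
    o=readout.get_obs(); R=Ro.from_quat(o['tool_rot']).as_matrix()
    d=R.T@(np.array([x,y,z])-o['eef_pos'])*1000
    ty=np.degrees(np.arctan2(R[1,1],R[0,1])); j=np.degrees(o['joint_pos'])
    print('t',round(o['clock'],2),'tcp',o['eef_pos'].round(4),'ytool',ty.round(1),'j6',j[5].round(1),'w',round(o['grip_width'],4),'F',o['ft_force'].round(1),'move',d.round(1),end=' ')
    if yaw is not None: print('spin',round((ty-yaw)%180,1),'or',round((ty-yaw)%180-180,1),end='')
    print()
E
python3 -c "
from h import *
to(.5,0,.33)
c=snap('wrist','w0');R=cv2.Rodrigues(c['rvec'])[0];print(c['K'][0,0],-R.T@c['tvec'].ravel(),R)"
```

```text
t 0.1 tcp [ 0.1191 -0.485   0.2305] ytool -76.2 j6 90.0 w 0.0853 F [-0.8  0.1  0.5] move [ 485.6 -380.4  -98.8] 
334.0076581427524 [ 0.2008925  -0.46612209  0.3730919 ] [[ 0.23923596 -0.97095905 -0.00216215]
 [-0.91821298 -0.22696263  0.3246119 ]
 [-0.31567559 -0.07567352 -0.94584483]]
```

jog_arm --motion '[{"x": 60, "y": -45, "z": -20}, {"x": 120, "y": -90, "z": -30}, {"x": 180, "y": -135, "z": -30}, {"x": 240, "y": -180, "z": -30}, {"x": 300, "y": -225, "z": -30}, {"x": 360, "y": -270, "z": -30}, {"x": 420, "y": -315, "z": -30}, {"x": 480, "y": -360, "z": -30}]'

```text
validation failed for argument at $.mo...
```

```bash
python3 -c "
from h import *
to(.58,.03,.26)"
```

```text
t 0.15 tcp [ 0.1191 -0.4851  0.2306] ytool -76.2 j6 90.0 w 0.0852 F [-0.8  0.1 -0.1] move [ 570.4 -390.4  -28.7]
```

jog_arm --motion '[{"x": 50, "y": -35, "z": -20, "spin": 0, "fingers": -1}, {"x": 100, "y": -70, "z": -30, "spin": 0, "fingers": -1}, {"x": 150, "y": -105, "z": -30, "spin": 0, "fingers": -1}, {"x": 200, "y": -140, "z": -30, "spin": 0, "fingers": -1}, {"x": 250, "y": -175, "z": -30, "spin": 0, "fingers": -1}, {"x": 300, "y": -210, "z": -30, "spin": 0, "fingers": -1}, {"x": 350, "y": -245, "z": -30, "spin": 0, "fingers": -1}, {"x": 400, "y": -275, "z": -30, "spin": 0, "fingers": -1}]'

```text
clock: 1.15
eef_pos: [0.443, -0.1212, 0.2613]
tool_rot: [0.993, 0.12, -0.0, 0.0]
ft_force: [0.7, -1.7, 0.1]
grip_width: 0.0855
grasp_force: 0.0
```

```bash
python3 -c "
from h import *
to(.58,.03,.26)"
```

```text
t 1.15 tcp [ 0.443  -0.1212  0.2613] ytool -76.2 j6 150.9 w 0.0855 F [ 0.7 -1.7  0.1] move [ 169.2 -114.1    1.2]
```

jog_arm --motion '[{"x": 55, "y": -38, "z": 0, "spin": 0, "fingers": -1}, {"x": 105, "y": -76, "z": 0, "spin": 0, "fingers": -1}, {"x": 155, "y": -105, "z": 0, "spin": 0, "fingers": -1}, {"x": 169, "y": -114, "z": 0, "spin": 0, "fingers": -1}, {"x": 169, "y": -114, "z": 0, "spin": 0, "fingers": -1}]'

```text
clock: 1.78
eef_pos: [0.5789, 0.0285, 0.2602]
tool_rot: [0.993, 0.121, -0.001, 0.0]
ft_force: [-1.1, 0.1, 0.7]
grip_width: 0.0855
grasp_force: 0.0
```

```bash
python3 -c "
from h import *
to(.58,.03,.26);snap('wrist','w1')"
```

```text
t 1.77 tcp [0.5789 0.0285 0.2602] ytool -76.1 j6 168.9 w 0.0855 F [-1.1  0.1  0.7] move [ 1.4 -1.2  0.2]
```

View pics/w1.png

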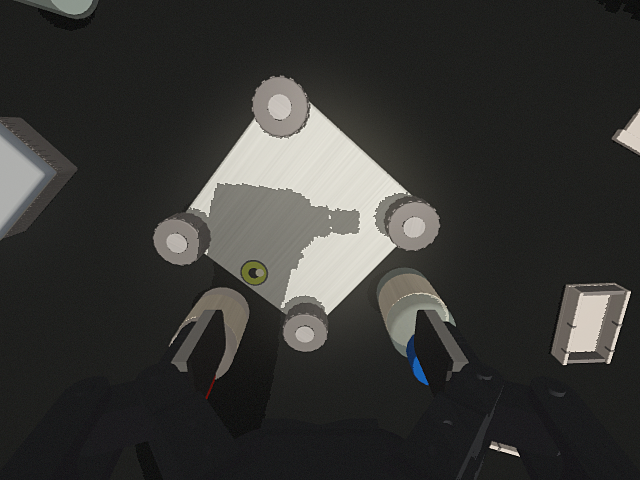

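```bash
cat > fit.py <<'E'
from h import *
from scipy.optimize import least_squares
G={'w1':{'a':(177,243),'b':(414,227),'c':(280,106),'d':(305,334)},'t0':{'a':(271,244),'b':(339,222),'c':(295,200),'d':(316,267)},'s0':{'d':(293,221),'b':(311,265),'a':(345,208),'c':(365,252)}}
XY={'a':(80,80),'b':(-80,-80),'c':(80,-80),'d':(-80,80)}
obs={}
for f in G:
    g=cv2.cvtColor(cv2.imread(f'pics/{f}.png'),cv2.COLOR_BGR2GRAY).astype(float); r={'w1':16,'t0':5,'s0':6}[f]
    for k,(u,v) in G[f].items():
        w=g[v-r:v+r+1,u-r:u+r+1]; t=(np.percentile(w,50)+w.max())/2
        m=np.clip(w-t,0,15); yy,xx=np.mgrid[-r:r+1,-r:r+1]; m*=(xx**2+yy**2<=r*r)
        obs[f,k]=(u+(m*xx).sum()/m.sum(),v+(m*yy).sum()/m.sum())
def P(p):
    R=Ro.from_euler('ZYX',[p[3],p[5],p[4]]).as_matrix(); q={}
    for k in 'abcd':
        lift={'a':p[6],'b':p[7]}.get(k,0)
        q[k]=np.array(p[:3])+R@np.array([XY[k][0]*1e-3,XY[k][1]*1e-3,.097+lift])
    return q,R
S={'w1':1,'t0':.6,'s0':.7}
def res(p,full=False):
    q,R=P(p); e=[]
    for f in G:
        off=dict(w1=p[8:10],t0=p[10:12],s0=p[12:14])[f]
        for k in 'abcd': e+=list((proj(f,q[k])[0]+off-obs[f,k])/S[f])
    tip=lambda k:(q[k]-R[:,2]*.097)[2]
    e+=[(tip(k)+.001)/.0005 for k in 'cd']
    e+=[(tip('a')+.001)/.0005 ] if TOUCH else []
    return np.r_[e,np.array(p[8:])/2]
for TOUCH in (1,0):
    s=least_squares(res,[.561,.048,0,1.1,0,0,.0067,.004]+[0]*6,x_scale=[.01]*3+[.05]*3+[.005]*2+[1]*6)
    q,R=P(s.x); C=np.linalg.pinv(s.jac.T@s.jac)
    print('cost',s.cost,'xyz',s.x[:3],'yaw',np.degrees(s.x[3]),'tilt',s.x[4:6],'turn a,b',-s.x[6:8]/.00191,'+-',np.sqrt(np.diag(C)[6:8])/.00191,s.x[8:].round(1))
    print({k:(q[k]-R[:,2]*.013).round(4) for k in q})
print(s.fun[:24].round(1))
E
python3 fit.py
```

```text
cost 0.7042261655068222 xyz [ 0.56625977  0.038435   -0.00098483] yaw 63.286802129509105 tilt [-0.08393938  0.08385851] turn a,b [-7.10076783  2.31812452] +- [4.60212161 4.62981707] [-0.1  0.9  0.2 -0.2 -0.3 -0.3]
{'a': array([0.527 , 0.1559, 0.0825]), 'b': array([ 0.5989, -0.0592,  0.0914]), 'c': array([0.6704, 0.0837, 0.0824]), 'd': array([0.4558, 0.012 , 0.0824])}
cost 0.2244242797867076 xyz [ 0.56292821  0.04749204 -0.00098288] yaw 63.431370017769694 tilt [-0.01409081  0.01429157] turn a,b [-2.28651622 -3.46724113] +- [8.30103629 8.09631708] [ 0.   0.3  0.1 -0.2 -0.2 -0.1]
{'a': array([0.5266, 0.1565, 0.0851]), 'b': array([ 0.5981, -0.0581,  0.0919]), 'c': array([0.6697, 0.0849, 0.083 ]), 'd': array([0.4551, 0.0133, 0.083 ])}
[-0.1 -0.1  0.   0.1  0.1  0.2 -0.1 -0.2  0.2  0.1 -0.   0.  -0.2 -0.1
  0.  -0.  -0.1 -0.1  0.3  0.2 -0.  -0.1 -0.   0. ]
```

```bash
cat > fit2.py <<'E'
import sys,io,contextlib
with contextlib.redirect_stdout(io.StringIO()): from fit import *
import fit
from scipy.ndimage import map_coordinates
g=cv2.GaussianBlur(cv2.cvtColor(cv2.imread('pics/w1.png'),cv2.COLOR_BGR2GRAY).astype(float),(0,0),1)
E=[((255,125),(200,198)),((320,110),(385,170)),((390,255),(335,310)),((215,260),(280,305))] # ca cb bd ad
axes=[(0,.1),(1,-.1),(0,-.1),(1,.1)]
pts=[]
for (A,B),ax in zip(E,axes):
    A,B=np.array(A,float),np.array(B,float); n=np.array([-(B-A)[1],(B-A)[0]])/np.linalg.norm(B-A)
    for t in np.linspace(0,1,15):
        p=A+t*(B-A); s=np.arange(-9,9.1,.1); l=map_coordinates(g,[p[1]+s*n[1],p[0]+s*n[0]],order=1)
        d=np.abs(np.gradient(l)); i=d.argmax()
        if d[i]*10>8: pts.append((p+s[i]*n,ax))
print(len(pts))
def res2(p):
    q,R=P(p); e=[]
    L={}
    for ax in axes:
        c=[np.array([ax[1],s,.056]) if ax[0]==0 else np.array([s,ax[1],.056]) for s in(-.06,.06)]
        L[ax]=proj('w1',[np.array(p[:3])+R@v for v in c])+p[8:10]
    for m,ax in pts:
        a,b=L[ax]; dd=(b-a)/np.linalg.norm(b-a); e.append((dd[0]*(m-a)[1]-dd[1]*(m-a)[0])*.5)
    return np.r_[res(p),e]
for fit.TOUCH in (1,0):
    s=least_squares(res2,[.561,.048,0,1.1,0,0,.0067,.004]+[0]*6,x_scale=[.01]*3+[.05]*3+[.005]*2+[1]*6,loss='soft_l1')
    q,R=P(s.x); C=np.linalg.pinv(s.jac.T@s.jac)
    print('cost',s.cost,'xyz',s.x[:3],'yaw',np.degrees(s.x[3]),'tilt',s.x[4:6],'turn a,b',-s.x[6:8]/.00191,'+-',np.sqrt(np.diag(C)[6:8])/.00191,s.x[8:].round(1))
    print({k:(q[k]-R[:,2]*.013).round(4) for k in q}, {k:((q[k]-R[:,2]*.097)[2]).round(4) for k in q})
f=s.fun[-len(pts):]*2; print([(ax,np.round([r for r,(m,a) in zip(f,pts) if a==ax],1)) for ax in axes])
E
python3 fit2.py
```

```text
60
cost 6.365303386884524 xyz [ 0.56093001  0.04371215 -0.00122386] yaw 63.4818959550853 tilt [-0.03579193  0.03511825] turn a,b [-3.18474212 -2.24081629] +- [0.68940763 1.37032681] [-0.5 -3.  -0.2 -1.1  0.7  0.3]
{'a': array([0.5236, 0.1551, 0.0831]), 'b': array([ 0.5954, -0.0593,  0.0926]), 'c': array([0.6668, 0.0836, 0.0827]), 'd': array([0.4523, 0.0118, 0.0826])} {'a': np.float64(-0.0008), 'b': np.float64(0.0087), 'c': np.float64(-0.0012), 'd': np.float64(-0.0013)}
cost 5.321861580654652 xyz [ 0.5603102   0.04399694 -0.00116433] yaw 63.461376162251 tilt [-0.0326437   0.03249846] turn a,b [-4.29214813 -2.51474063] +- [0.92384496 1.31770704] [-0.2 -3.6 -0.2 -1.2  0.8  0.5]
{'a': array([0.5231, 0.1552, 0.0857]), 'b': array([ 0.5949, -0.0593,  0.0928]), 'c': array([0.6664, 0.0835, 0.0828]), 'd': array([0.4518, 0.0118, 0.0827])} {'a': np.float64(0.0018), 'b': np.float64(0.0088), 'c': np.float64(-0.0012), 'd': np.float64(-0.0012)}
[((0, 0.1), array([-0.7, -0.7, -0.6, -0.5, -0.7, -0.4, -0.9, -0.7, -0.7, -0.6, -0.4,
       -0.8, -0.6, -0.8, -0.6])), ((1, -0.1), array([-0.5, -0.3, -0. , -0.6, -0.2, -0.4, -0.6, -0.3, -0.5, -0.3, -0.3,
       -0.7, -0.4, -0.3,  0.1])), ((0, -0.1), array([1.3, 1.2, 1.1, 0.9, 0.8, 0.7, 0.7, 0.6, 0.6, 0.6, 0.5, 0.6, 0.7,
       0.7, 0.8])), ((1, 0.1), array([ 0.3,  0.4, -0. ,  0.4,  0.7,  0.2,  0.4,  0. ,  0.4,  0.3,  0.2,
        0.3,  0.7,  0.3,  0.5]))]
```

```bash
python3 -c "
from h import *
to(.596,-.0595,.18)"
```

```text
t 1.82 tcp [0.5783 0.0274 0.2607] ytool -76.2 j6 168.9 w 0.0855 F [-0.4 -0.7  0.1] move [-3.4 88.6 80.8]
```

jog_arm --motion '[{"x": -1, "y": 20, "z": 0, "spin": -10, "fingers": -1}, {"x": -2, "y": 40, "z": 0, "spin": -20, "fingers": -1}, {"x": -3, "y": 60, "z": 0, "spin": -30, "fingers": -1}, {"x": -3.5, "y": 80, "z": 10, "spin": -40, "fingers": -1}, {"x": -3.5, "y": 88, "z": 20, "spin": -50, "fingers": -1}, {"x": -3.5, "y": 88.5, "z": 40, "spin": -60, "fingers": -1}, {"x": -3.5, "y": 88.5, "z": 60, "spin": -70, "fingers": -1}, {"x": -3.5, "y": 88.5, "z": 80, "spin": -80, "fingers": -1}]'

```text
clock: 2.82
eef_pos: [0.5952, -0.0611, 0.1816]
tool_rot: [0.682, 0.731, -0.0, 0.0]
ft_force: [-1.3, 0.7, 0.2]
grip_width: 0.0856
grasp_force: 0.0
```

jog_arm --motion '[{"x": 0, "y": 0, "z": 0, "spin": -10, "fingers": -1}, {"x": 0, "y": 0, "z": 0, "spin": -20, "fingers": -1}, {"x": 0, "y": 0, "z": 0, "spin": -30, "fingers": -1}, {"x": 0, "y": 0, "z": 0, "spin": -40, "fingers": -1}, {"x": 0, "y": 0, "z": 0, "spin": -50, "fingers": -1}, {"x": 0, "y": 0, "z": 0, "spin": -60, "fingers": -1}, {"x": 0, "y": 0, "z": 0, "spin": -60, "fingers": -1}]'

```text
clock: 3.7
eef_pos: [0.5955, -0.0607, 0.1821]
tool_rot: [0.229, 0.973, -0.0, 0.0]
ft_force: [-0.2, 0.0, -0.1]
grip_width: 0.0853
grasp_force: 0.0
```

```bash
python3 -c "
from h import *
to(.596,-.0595,.078);c=snap('wrist','w2')"
```

```text
t 3.7 tcp [ 0.5955 -0.0607  0.1821] ytool 63.5 j6 20.7 w 0.0853 F [-0.2  0.  -0.1] move [1.000e-01 1.300e+00 1.041e+02]
```

View pics/w2.png

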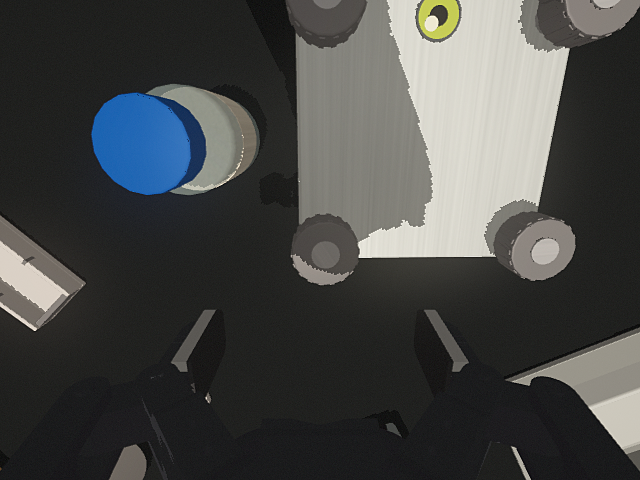

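The view shows knob b's top disc at (326,254), and c at (545,251). The bubble (431,23) sits off the spot (439,14), towards b.

```bash
python3 -c "
from h import *
print(ray('w2',(326,254),.1055),ray('w2',(545,251),.096),proj('w2',[.596,-.0595,.1055]))
to(.596,-.0595,.078)"
```

```text
[ 0.59744501 -0.05690586  0.1055    ] [0.66986372 0.08587649 0.096     ] [[321.7736253  253.81487682]]
t 3.75 tcp [ 0.5958 -0.0604  0.182 ] ytool 63.5 j6 20.7 w 0.0853 F [ 0.1  0.4 -0.7] move [  0.2   0.9 104. ]
```

jog_arm --motion '[{"x": 0, "y": 2, "z": 40, "spin": 0, "fingers": -1}, {"x": 0, "y": 2, "z": 80, "spin": 0, "fingers": -1}, {"x": 0, "y": 2, "z": 104, "spin": 0, "fingers": -1}, {"x": 0, "y": 2, "z": 104, "spin": 0, "fingers": -1}, {"x": 0, "y": 2, "z": 104, "spin": 0, "fingers": 1}, {"x": 0, "y": 2, "z": 104, "spin": 0, "fingers": 1}, {"x": 0, "y": 2, "z": 104, "spin": 0, "fingers": 1}, {"x": 0, "y": 2, "z": 104, "spin": 0, "fingers": 1}]'

```text
clock: 4.75
eef_pos: [0.5988, -0.0582, 0.0788]
tool_rot: [0.227, 0.974, -0.001, 0.002]
ft_force: [0.0, -4.1, 4.5]
grip_width: 0.0463
grasp_force: 60.9
```

jog_arm --motion '[{"x": 0, "y": 0, "z": 0, "spin": 0, "fingers": 1}, {"x": 0, "y": 0, "z": 0, "spin": 0, "fingers": 1}]'

```text
clock: 5.0
eef_pos: [0.5988, -0.0582, 0.0786]
tool_rot: [0.227, 0.974, -0.001, 0.002]
ft_force: [-0.0, -5.2, 5.3]
grip_width: 0.0464
grasp_force: 61.2
```

jog_arm --motion '[{"x": 0, "y": 0, "z": 0.3, "spin": 10, "fingers": 1}, {"x": 0, "y": 0, "z": 0.7, "spin": 20, "fingers": 1}, {"x": 0, "y": 0, "z": 1.0, "spin": 30, "fingers": 1}, {"x": 0, "y": 0, "z": 1.3, "spin": 40, "fingers": 1}, {"x": 0, "y": 0, "z": 1.7, "spin": 50, "fingers": 1}, {"x": 0, "y": 0, "z": 2.0, "spin": 60, "fingers": 1}, {"x": 0, "y": 0, "z": 2.3, "spin": 70, "fingers": 1}, {"x": 0, "y": 0, "z": 2.7, "spin": 80, "fingers": 1}]'

```text
clock: 6.0
eef_pos: [0.5984, -0.0594, 0.0746]
tool_rot: [0.802, 0.598, -0.001, 0.002]
ft_force: [-3.0, -7.5, -3.6]
grip_width: 0.0461
grasp_force: 61.6
```

jog_arm --motion '[{"x": 0, "y": 0, "z": 0.3, "spin": 10, "fingers": 1}, {"x": 0, "y": 0, "z": 0.7, "spin": 20, "fingers": 1}, {"x": 0, "y": 0, "z": 1.0, "spin": 30, "fingers": 1}, {"x": 0, "y": 0, "z": 1.3, "spin": 40, "fingers": 1}, {"x": 0, "y": 0, "z": 1.5, "spin": 46, "fingers": 1}, {"x": 0, "y": 0, "z": 1.5, "spin": 46, "fingers": 1}]'

```text
clock: 6.75
eef_pos: [0.5958, -0.0601, 0.0717]
tool_rot: [0.971, 0.239, -0.003, 0.003]
ft_force: [-5.3, -7.2, -2.0]
grip_width: 0.0465
grasp_force: 61.9
```

```bash
python3 -c "
from h import *
to(.598,-.0585,.18);print(readout.get_obs()['ft_torque'])"
```

```text
t 6.75 tcp [ 0.5958 -0.0601  0.0717] ytool -62.3 j6 146.8 w 0.0465 F [-5.3 -7.2 -2. ] move [ 2.000e+00  1.000e-01 -1.083e+02] 
[-2.93921986 -0.29060668 -0.10277858]
```

jog_arm --motion '[{"x": 0, "y": 0, "z": 0, "spin": 0, "fingers": -1}, {"x": 0, "y": 0, "z": 0, "spin": 0, "fingers": -1}, {"x": 0, "y": 0, "z": 0, "spin": 0, "fingers": -1}, {"x": 0, "y": 0, "z": -30, "spin": 0, "fingers": -1}, {"x": 0, "y": 0, "z": -60, "spin": -10, "fingers": -1}, {"x": 0, "y": 0, "z": -90, "spin": -20, "fingers": -1}, {"x": 0, "y": 0, "z": -108, "spin": -30, "fingers": -1}, {"x": 0, "y": 0, "z": -108, "spin": -40, "fingers": -1}]'

```text
clock: 7.75
eef_pos: [0.5991, -0.0567, 0.1836]
tool_rot: [0.828, 0.56, 0.002, 0.001]
ft_force: [-1.0, -1.1, 0.3]
grip_width: 0.0855
grasp_force: 0.0
```

```bash
python3 -c "
from h import *
to(.525,.155,.18,146.5)"
```

```text
t 7.75 tcp [ 0.5991 -0.0567  0.1836] ytool -21.8 j6 106.4 w 0.0855 F [-1.  -1.1  0.3] move [ 168.9 -147.6    3.3] spin 11.7 or -168.3
```

jog_arm --motion '[{"x": 21, "y": -18, "z": 0, "spin": -10, "fingers": -1}, {"x": 42, "y": -37, "z": 0, "spin": -20, "fingers": -1}, {"x": 63, "y": -55, "z": 0, "spin": -30, "fingers": -1}, {"x": 84, "y": -74, "z": 0, "spin": -40, "fingers": -1}, {"x": 105, "y": -92, "z": 0, "spin": -50, "fingers": -1}, {"x": 126, "y": -110, "z": 0, "spin": -60, "fingers": -1}, {"x": 148, "y": -129, "z": 0, "spin": -70, "fingers": -1}, {"x": 169, "y": -147.5, "z": 3, "spin": -80, "fingers": -1}]'

```text
clock: 8.75
eef_pos: [0.5248, 0.1566, 0.1785]
tool_rot: [0.274, 0.962, 0.001, 0.0]
ft_force: [0.9, 0.3, 0.8]
grip_width: 0.0857
grasp_force: 0.0
```

jog_arm --motion '[{"x": 0, "y": 0, "z": 0, "spin": -10, "fingers": -1}, {"x": 0, "y": 0, "z": 0, "spin": -20, "fingers": -1}, {"x": 0, "y": 0, "z": 0, "spin": -30, "fingers": -1}, {"x": 0, "y": 0, "z": 0, "spin": -40, "fingers": -1}, {"x": 0, "y": 0, "z": 0, "spin": -50, "fingers": -1}, {"x": 0, "y": 0, "z": 0, "spin": -60, "fingers": -1}, {"x": 0, "y": 0, "z": 0, "spin": -70, "fingers": -1}, {"x": 0, "y": 0, "z": 0, "spin": -80, "fingers": -1}]'

```text
clock: 9.75
eef_pos: [0.5249, 0.1556, 0.1783]
tool_rot: [-0.408, 0.913, 0.0, 0.0]
ft_force: [-0.7, 0.0, 0.6]
grip_width: 0.0854
grasp_force: 0.0
```

```bash
python3 -c "
from h import *
to(.525,.155,.069,146.5);c=snap('wrist','w3')
print(proj('w3',[.525,.155,.097]))"
```

```text
t 9.75 tcp [0.5249 0.1556 0.1783] ytool 138.2 j6 -31.7 w 0.0854 F [-0.7  0.   0.6] move [  0.5  -0.5 109.3] spin 171.7 or -8.3
[[319.70096666 252.33053927]]
```

View pics/w3.png

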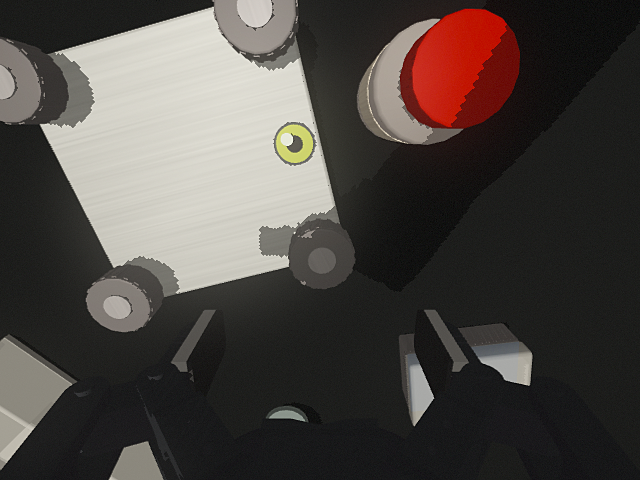

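The view shows knob a's top at (322,261). The bubble (287,139) is left and up of the spot (294,143), so b is still the high side.

```bash
python3 -c "
from h import *
p=ray('w3',(322,261),.0965);print(p);to(p[0],p[1],.069)"
```

```text
[0.5283489  0.16124581 0.0965    ]
t 9.8 tcp [0.5249 0.1556 0.1783] ytool 138.4 j6 -31.9 w 0.0854 F [-0.3  0.4  0. ] move [ -6.4   1.2 109.3]
```

jog_arm --motion '[{"x": -5, "y": 1, "z": 40, "spin": 0, "fingers": -1}, {"x": -5, "y": 1, "z": 80, "spin": 0, "fingers": -1}, {"x": -5, "y": 1, "z": 109, "spin": 0, "fingers": -1}, {"x": -5, "y": 1, "z": 109, "spin": 0, "fingers": -1}, {"x": -5, "y": 1, "z": 109, "spin": 0, "fingers": 1}, {"x": -5, "y": 1, "z": 109, "spin": 0, "fingers": 1}, {"x": -5, "y": 1, "z": 109, "spin": 0, "fingers": 1}, {"x": -5, "y": 1, "z": 109, "spin": 0, "fingers": 1}]'

```text
clock: 10.8
eef_pos: [0.5285, 0.1606, 0.0715]
tool_rot: [-0.405, 0.914, 0.001, 0.002]
ft_force: [-1.2, 1.9, 5.6]
grip_width: 0.0463
grasp_force: 60.4
```

jog_arm --motion '[{"x": 0, "y": 0, "z": 0, "spin": 0, "fingers": 1}, {"x": 0, "y": 0, "z": 0, "spin": 10, "fingers": 1}, {"x": 0, "y": 0, "z": 0, "spin": 20, "fingers": 1}, {"x": 0, "y": 0, "z": 0, "spin": 30, "fingers": 1}, {"x": 0, "y": 0, "z": 0, "spin": 40, "fingers": 1}, {"x": 0, "y": 0, "z": 0, "spin": 50, "fingers": 1}, {"x": 0, "y": 0, "z": 0, "spin": 60, "fingers": 1}, {"x": 0, "y": 0, "z": 0, "spin": 70, "fingers": 1}]'

```text
clock: 11.8
eef_pos: [0.5292, 0.1594, 0.0712]
tool_rot: [0.196, 0.981, 0.0, 0.002]
ft_force: [-0.2, -2.7, 2.0]
grip_width: 0.0463
grasp_force: 60.7
```

jog_arm --motion '[{"x": 0, "y": 0, "z": 0, "spin": 10, "fingers": 1}, {"x": 0, "y": 0, "z": 0, "spin": 20, "fingers": 1}, {"x": 0, "y": 0, "z": 0, "spin": 30, "fingers": 1}, {"x": 0, "y": 0, "z": 0, "spin": 40, "fingers": 1}, {"x": 0, "y": 0, "z": 0, "spin": 50, "fingers": 1}, {"x": 0, "y": 0, "z": 0, "spin": 60, "fingers": 1}, {"x": 0, "y": 0, "z": 0, "spin": 70, "fingers": 1}, {"x": 0, "y": 0, "z": 0, "spin": 70, "fingers": 1}]'

```text
clock: 12.8
eef_pos: [0.5304, 0.1574, 0.0715]
tool_rot: [0.722, 0.692, 0.001, 0.004]
ft_force: [-0.7, -5.4, 1.8]
grip_width: 0.046
grasp_force: 60.8
```

jog_arm --motion '[{"x": 0, "y": 0, "z": 0, "spin": 10, "fingers": 1}, {"x": 0, "y": 0, "z": 0, "spin": 20, "fingers": 1}, {"x": 0, "y": 0, "z": 0, "spin": 30, "fingers": 1}, {"x": 0, "y": 0, "z": 0, "spin": 40, "fingers": 1}, {"x": 0, "y": 0, "z": 0, "spin": 50, "fingers": 1}, {"x": 0, "y": 0, "z": 0, "spin": 50, "fingers": 1}]'

```text
clock: 13.55
eef_pos: [0.5294, 0.156, 0.0712]
tool_rot: [0.947, 0.322, 0.001, 0.005]
ft_force: [-2.0, -5.4, 5.9]
grip_width: 0.0465
grasp_force: 61.0
```

```bash
python3 -c "
from h import *
to(.528,.158,.18);print(readout.get_obs()['ft_torque'])"
```

```text
t 13.55 tcp [0.5294 0.156  0.0712] ytool -52.4 j6 159.1 w 0.0465 F [-2.  -5.4  5.9] move [   0.    -1.3 -108.8] 
[-2.94461397 -0.51581424 -0.10036873]
```

jog_arm --motion '[{"x": 0, "y": 0, "z": 0, "spin": 0, "fingers": -1}, {"x": 0, "y": 0, "z": 0, "spin": 0, "fingers": -1}, {"x": 0, "y": 0, "z": 0, "spin": 0, "fingers": -1}, {"x": 0, "y": 0, "z": -30, "spin": 0, "fingers": -1}, {"x": 0, "y": 0, "z": -70, "spin": 0, "fingers": -1}, {"x": 0, "y": 0, "z": -110, "spin": 0, "fingers": -1}, {"x": 0, "y": 10, "z": -145, "spin": 0, "fingers": -1}, {"x": 0, "y": 20, "z": -170, "spin": 0, "fingers": -1}]'

```text
clock: 14.55
eef_pos: [0.5404, 0.1441, 0.2411]
tool_rot: [0.946, 0.324, 0.001, -0.0]
ft_force: [0.5, 0.4, 0.1]
grip_width: 0.0853
grasp_force: 0.0
```

```bash
python3 -c "
from h import *
to(.58,.05,.25)"
```

```text
t 14.55 tcp [0.5404 0.1441 0.2411] ytool -52.2 j6 157.1 w 0.0853 F [0.5 0.4 0.1] move [-26.4  98.6  -8.9]
```

jog_arm --motion '[{"x": -12, "y": 45, "z": -5, "spin": 0, "fingers": -1}, {"x": -22, "y": 85, "z": -9, "spin": 0, "fingers": -1}, {"x": -26, "y": 98, "z": -9, "spin": 0, "fingers": -1}, {"x": -26, "y": 98, "z": -9, "spin": 0, "fingers": -1}]'

```text
clock: 15.05
eef_pos: [0.5793, 0.0499, 0.2476]
tool_rot: [0.946, 0.323, -0.0, -0.0]
ft_force: [-0.8, 0.7, 0.2]
grip_width: 0.0854
grasp_force: 0.0
```

```bash
python3 -c "
from h import *
to(.58,.05,.25);c=snap('wrist','w4')"
```

```text
t 15.05 tcp [0.5793 0.0499 0.2476] ytool -52.3 j6 147.2 w 0.0854 F [-0.8  0.7  0.2] move [ 0.6  0.4 -2.4]
```

View pics/w4.png

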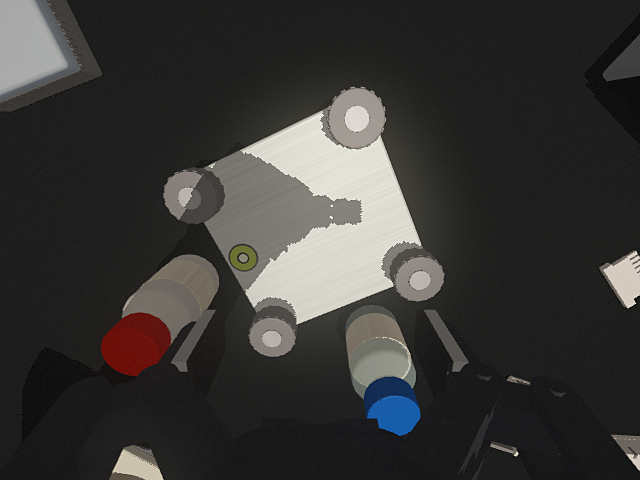

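```bash
python3 -c "
from h import *
A=[]
for f,(u,v) in (('w1',(254,272)),('w4',(243,258))):
    A.append(cv2.resize(cv2.imread(f'pics/{f}.png')[v-20:v+20,u-20:u+20],None,fx=10,fy=10,interpolation=0))
cv2.imwrite('pics/c4.png',np.hstack(A))"
```

```text
(no output)
```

View pics/c4.png

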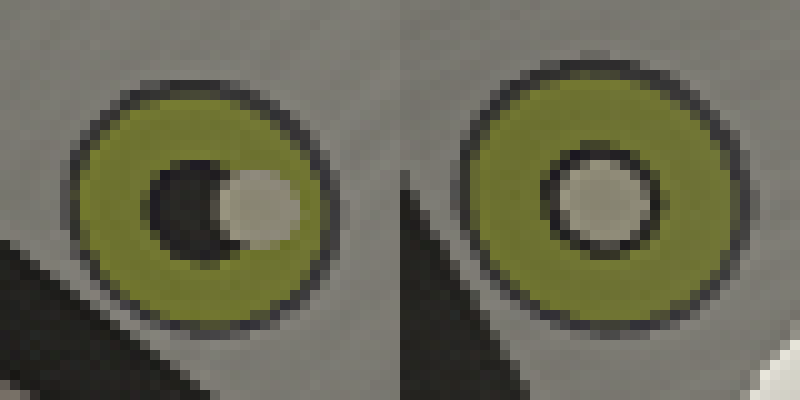

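The right half of the crop (after) shows the bubble centred on the spot to within about 0.3 px, so the table is level. On the left (before) it was 6 px off. Next I get the plate and tray poses.

```bash
python3 - <<'E'
from h import *
from scipy.optimize import least_squares
G={'a':(190,196),'b':(420,280),'c':(357,118),'d':(272,339)}
XY={'a':(80,80),'b':(-80,-80),'c':(80,-80),'d':(-80,80)}
Q={k:ray('w4',G[k],.096) for k in G}; print({k:Q[k].round(4) for k in Q})
M=np.array([Q[k][:2] for k in 'abcd']);L=np.array([XY[k] for k in 'abcd'])/1e3
print('centre',M.mean(0),'yaw',np.degrees([np.arctan2(*(Q['a']-Q['d'])[1::-1]),np.arctan2(*(Q['c']-Q['b'])[1::-1])]),[np.linalg.norm((Q[i]-Q[j])[:2]).round(4) for i,j in('ad','cb','ab','cd')])
h=lambda p:p[2]
def f(p,):
    c,s=np.cos(p[2]),np.sin(p[2]); e=[]
    for k in 'abcd':
        x,y=np.array(XY[k])/1e3; e+=list(proj('w4',[p[0]+c*x-s*y,p[1]+s*x+c*y,p['abcd'.index(k)+3]])[0]-G[k])
    return e
s=least_squares(f,[.56,.047,1.1]+[.096]*4,x_scale=[.01,.01,.1]+[.01]*4);print(s.x.round(4),s.cost)
# tray in t0
g=cv2.cvtColor(cv2.imread('pics/t0.png'),cv2.COLOR_BGR2GRAY)[230:280,405:455]
c=max(cv2.findContours((g>110).astype('uint8'),0,1)[0],key=cv2.contourArea)
r=cv2.minAreaRect(c);b=cv2.boxPoints(r)+[405,230];W=np.array([ray('t0',x,.02) for x in b]);print('tray',W.mean(0),[(np.linalg.norm(W[i+1]-W[i]).round(4),np.degrees(np.arctan2(*(W[i+1]-W[i])[1::-1])).round(1)) for i in range(3)])
E
```

```text
{'a': array([0.5307, 0.1568, 0.096 ]), 'b': array([ 0.596 , -0.0612,  0.096 ]), 'c': array([0.6714, 0.0811, 0.096 ]), 'd': array([0.4534, 0.0134, 0.096 ])}
centre [0.56288316 0.04752108] yaw [61.65769086 62.07472693] [np.float64(0.1629), np.float64(0.1611), np.float64(0.2275), np.float64(0.2283)]
[0.5641 0.0477 1.0771 0.0984 0.0972 0.0836 0.0999] 0.37675875060311526
tray [ 0.50604018 -0.36436556  0.02      ] [(np.float64(0.0725), np.float64(-72.0)), (np.float64(0.115), np.float64(-164.0)), (np.float64(0.0719), np.float64(107.8))]
```

```bash
python3 -c "
from h import *
to(.505,-.365,.15,-72.5)"
```

```text
t 15.1 tcp [0.579  0.0508 0.2476] ytool -52.2 j6 147.2 w 0.0856 F [ 0.4 -0.   0.4] move [-313.2  283.4   97.4] spin 20.3 or -159.7
```

jog_arm --motion '[{"x": -39, "y": 35, "z": 0, "spin": 3, "fingers": -1}, {"x": -78, "y": 71, "z": 0, "spin": 6, "fingers": -1}, {"x": -117, "y": 106, "z": 0, "spin": 9, "fingers": -1}, {"x": -156, "y": 142, "z": 0, "spin": 12, "fingers": -1}, {"x": -196, "y": 177, "z": 0, "spin": 15, "fingers": -1}, {"x": -235, "y": 212, "z": 20, "spin": 17, "fingers": -1}, {"x": -274, "y": 248, "z": 50, "spin": 19, "fingers": -1}, {"x": -313, "y": 283, "z": 80, "spin": 20, "fingers": -1}]'

```text
clock: 16.1
eef_pos: [0.506, -0.365, 0.1675]
tool_rot: [0.988, 0.156, 0.0, -0.0]
ft_force: [1.0, -0.4, -0.1]
grip_width: 0.0854
grasp_force: 0.0
```

jog_arm --motion '[{"x": 0, "y": 0, "z": 0, "spin": 0, "fingers": -1}, {"x": 0, "y": 0, "z": 0, "spin": 0, "fingers": -1}]'

```text
clock: 16.35
eef_pos: [0.5059, -0.3638, 0.1681]
tool_rot: [0.988, 0.155, -0.0, -0.001]
ft_force: [-0.6, -0.1, 0.5]
grip_width: 0.0853
grasp_force: 0.0
```

```bash
python3 -c "
from h import *
to(.505,-.365,.15,-72.5);snap('wrist','w5')"
```

```text
t 16.35 tcp [ 0.5059 -0.3638  0.1681] ytool -72.1 j6 126.4 w 0.0853 F [-0.6 -0.1  0.5] move [-1.3  0.9 18.1] spin 0.4 or -179.6
```

View pics/w5.png

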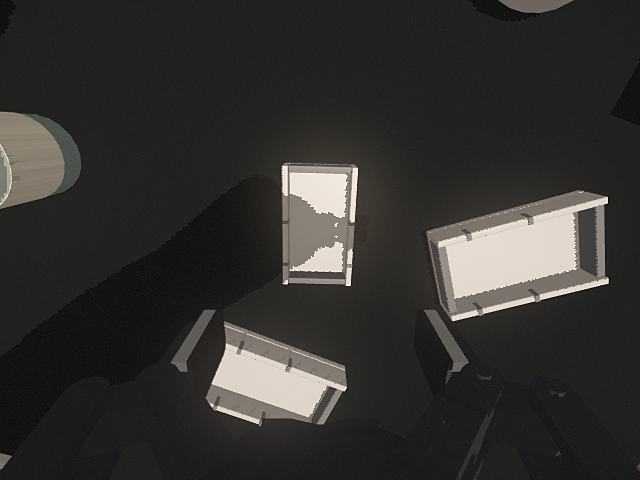

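The view shows the tray's rim corners at (283,164), (357,165), (351,285) and (283,285), with free space for the fingers on both sides.

```bash
python3 -c "
from h import *
W=np.array([ray('w5',p,.026) for p in [(283,164),(357,164.5),(351.5,285.5),(282.5,285.5)]]);m=W.mean(0);print(m)
for i in range(4):
  d=W[(i+1)%4]-W[i];print(np.linalg.norm(d).round(4),np.degrees(np.arctan2(d[1],d[0])).round(1))
to(m[0],m[1],.001,-74)"
```

```text
[ 0.5059957  -0.36353826  0.026     ]
0.0617 -72.5
0.1114 -162.7
0.065 108.0
0.1119 15.7
t 16.4 tcp [ 0.5064 -0.3635  0.1688] ytool -72.1 j6 126.4 w 0.0852 F [ 0.3 -0.4  0.4] move [ -0.6  -0.2 167.8] spin 1.9 or -178.1
```

jog_arm --motion '[{"x": 0, "y": 0, "z": 50, "spin": 1, "fingers": -1}, {"x": 0, "y": 0, "z": 100, "spin": 1, "fingers": -1}, {"x": 0, "y": 0, "z": 140, "spin": 1, "fingers": -1}, {"x": 0, "y": 0, "z": 158, "spin": 1, "fingers": -1}, {"x": 0, "y": 0, "z": 165, "spin": 1, "fingers": -1}, {"x": 0, "y": 0, "z": 165, "spin": 1, "fingers": 1}, {"x": 0, "y": 0, "z": 165, "spin": 1, "fingers": 1}, {"x": 0, "y": 0, "z": 165, "spin": 1, "fingers": 1}]'

```text
clock: 17.4
eef_pos: [0.5069, -0.3659, 0.0054]
tool_rot: [0.989, 0.146, 0.002, 0.001]
ft_force: [0.3, 1.2, 6.4]
grip_width: 0.0623
grasp_force: 69.6
```

jog_arm --motion '[{"x": 0, "y": 0, "z": 0, "spin": 0, "fingers": 1}, {"x": 0, "y": 0, "z": 0, "spin": 0, "fingers": 1}]'

```text
clock: 17.65
eef_pos: [0.5069, -0.3659, 0.0054]
tool_rot: [0.989, 0.146, 0.002, 0.001]
ft_force: [-0.2, 1.2, 5.9]
grip_width: 0.0624
grasp_force: 69.7
```

```bash
python3 -c "
from h import *
to(.5635,.0475,.09,-28)"
```

```text
t 17.65 tcp [ 0.5069 -0.3659  0.0054] ytool -73.2 j6 127.4 w 0.0624 F [-0.2  1.2  5.9] move [ 173.9 -379.2  -85.1] spin 134.8 or -45.2
```

jog_arm --motion '[{"x": 0, "y": 0, "z": -15, "spin": 0, "fingers": 1}, {"x": 0, "y": 0, "z": -45, "spin": 0, "fingers": 1}, {"x": 0, "y": 0, "z": -85, "spin": 0, "fingers": 1}, {"x": 0, "y": 0, "z": -125, "spin": 0, "fingers": 1}, {"x": 0, "y": 0, "z": -165, "spin": 0, "fingers": 1}, {"x": 0, "y": 0, "z": -190, "spin": 0, "fingers": 1}, {"x": 0, "y": 0, "z": -200, "spin": 0, "fingers": 1}, {"x": 0, "y": 0, "z": -200, "spin": 0, "fingers": 1}]'

```text
clock: 18.65
eef_pos: [0.5054, -0.3653, 0.2034]
tool_rot: [0.989, 0.146, 0.0, 0.0]
ft_force: [-0.1, -1.1, -2.3]
grip_width: 0.0621
grasp_force: 68.8
```

```bash
python3 -c "
from h import *
to(.5635,.0475,.2,-28)"
```

```text
t 18.65 tcp [ 0.5054 -0.3653  0.2034] ytool -73.2 j6 127.4 w 0.0621 F [-0.1 -1.1 -2.3] move [ 174.8 -378.4    3.2] spin 134.8 or -45.2
```

jog_arm --motion '[{"x": 12, "y": -25, "z": 0, "spin": -5, "fingers": 1}, {"x": 32, "y": -70, "z": 0, "spin": -11, "fingers": 1}, {"x": 54, "y": -118, "z": 0, "spin": -18, "fingers": 1}, {"x": 76, "y": -166, "z": 0, "spin": -25, "fingers": 1}, {"x": 98, "y": -213, "z": 0, "spin": -32, "fingers": 1}, {"x": 120, "y": -260, "z": 0, "spin": -38, "fingers": 1}, {"x": 141, "y": -305, "z": 0, "spin": -43, "fingers": 1}, {"x": 160, "y": -345, "z": 0, "spin": -45, "fingers": 1}]'

```text
clock: 19.65
eef_pos: [0.5578, 0.0131, 0.2011]
tool_rot: [0.858, 0.514, -0.002, -0.001]
ft_force: [0.6, -0.4, -3.5]
grip_width: 0.0629
grasp_force: 68.7
```

```bash
python3 -c "
from h import *
to(.5635,.0475,.066,-28)"
```

```text
t 19.65 tcp [0.5578 0.0131 0.2011] ytool -28.1 j6 119.4 w 0.0629 F [ 0.6 -0.4 -3.5] move [ 33.2 -10.7 135.1] spin 179.9 or -0.1
```

jog_arm --motion '[{"x": 17, "y": -6, "z": 10, "spin": 0, "fingers": 1}, {"x": 34, "y": -11, "z": 30, "spin": 0, "fingers": 1}, {"x": 34, "y": -11, "z": 60, "spin": 0, "fingers": 1}, {"x": 34, "y": -11, "z": 90, "spin": 0, "fingers": 1}, {"x": 34, "y": -11, "z": 115, "spin": 0, "fingers": 1}, {"x": 34, "y": -11, "z": 127, "spin": 0, "fingers": 1}, {"x": 34, "y": -11, "z": 130, "spin": 0, "fingers": 1}, {"x": 34, "y": -11, "z": 130, "spin": 0, "fingers": 1}]'

```text
clock: 20.65
eef_pos: [0.5657, 0.0463, 0.0735]
tool_rot: [0.858, 0.513, 0.0, 0.0]
ft_force: [-0.2, -0.2, -1.9]
grip_width: 0.0623
grasp_force: 68.5
```

```bash
python3 -c "
from h import *
to(.5635,.0475,.06,-28);snap('wrist','w6')"
```

```text
t 20.65 tcp [0.5657 0.0463 0.0735] ytool -28.2 j6 122.9 w 0.0623 F [-0.2 -0.2 -1.9] move [-0.  -2.5 13.5] spin 179.8 or -0.2
```

View pics/w6.png

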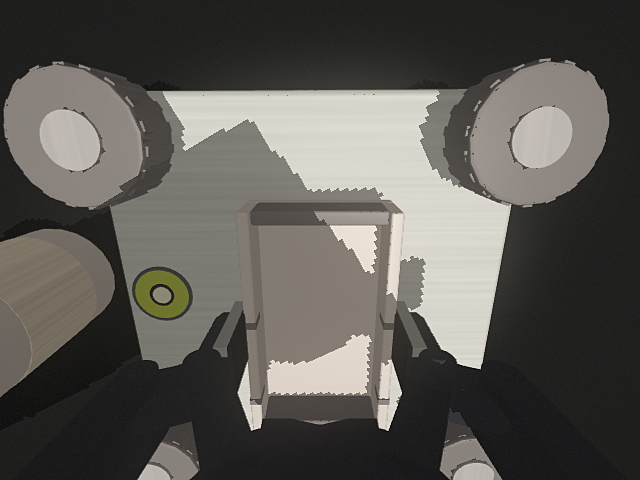

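jog_arm --motion '[{"x": 0, "y": -3, "z": 4, "spin": 0, "fingers": 1}, {"x": 0, "y": -3, "z": 7, "spin": 0, "fingers": 1}, {"x": 0, "y": -3, "z": 9, "spin": 0, "fingers": 1}, {"x": 0, "y": -3, "z": 10, "spin": 0, "fingers": 1}, {"x": 0, "y": -3, "z": 11, "spin": 0, "fingers": 1}, {"x": 0, "y": -3, "z": 11, "spin": 0, "fingers": 1}]'

```text
clock: 21.45
eef_pos: [0.5626, 0.0479, 0.062]
tool_rot: [0.858, 0.514, -0.0, -0.0]
ft_force: [0.2, 0.2, -2.8]
grip_width: 0.0623
grasp_force: 68.6
```

jog_arm --motion '[{"x": 0, "y": 0, "z": 0.5, "spin": 0, "fingers": 1}, {"x": 0, "y": 0, "z": 1, "spin": 0, "fingers": 1}, {"x": 0, "y": 0, "z": 1, "spin": 0, "fingers": 1}]'

```text
clock: 21.82
eef_pos: [0.5626, 0.048, 0.0611]
tool_rot: [0.858, 0.513, -0.0, -0.0]
ft_force: [-0.3, -0.6, -2.4]
grip_width: 0.0624
grasp_force: 68.6
```

jog_arm --motion '[{"x": 0, "y": 0, "z": 0.5, "spin": 0, "fingers": 1}, {"x": 0, "y": 0, "z": 1, "spin": 0, "fingers": 1}, {"x": 0, "y": 0, "z": 1.5, "spin": 0, "fingers": 1}, {"x": 0, "y": 0, "z": 1.5, "spin": 0, "fingers": 1}]'

```text
clock: 22.32
eef_pos: [0.5628, 0.048, 0.0602]
tool_rot: [0.858, 0.514, 0.0, 0.0]
ft_force: [-1.4, -0.8, 3.4]
grip_width: 0.0623
grasp_force: 69.3
```

jog_arm --motion '[{"x": 0, "y": 0, "z": 0, "spin": 0, "fingers": 0.2}, {"x": 0, "y": 0, "z": 0, "spin": 0, "fingers": -1}, {"x": 0, "y": 0, "z": 0, "spin": 0, "fingers": -1}, {"x": 0, "y": 0, "z": 0, "spin": 0, "fingers": -1}, {"x": 0, "y": 0, "z": -20, "spin": 0, "fingers": -1}, {"x": 0, "y": 0, "z": -60, "spin": 0, "fingers": -1}, {"x": 0, "y": 0, "z": -110, "spin": 0, "fingers": -1}, {"x": 0, "y": 0, "z": -160, "spin": 0, "fingers": -1}]'

```text
clock: 23.32
eef_pos: [0.5625, 0.048, 0.2209]
tool_rot: [0.858, 0.514, -0.0, -0.0]
ft_force: [1.1, -0.8, -0.7]
grip_width: 0.0851
grasp_force: 0.0
```

jog_arm --motion '[{"x": 0, "y": 0, "z": -20, "spin": 0, "fingers": -1}, {"x": 0, "y": 0, "z": -20, "spin": 0, "fingers": -1}, {"x": 0, "y": 0, "z": -20, "spin": 0, "fingers": -1}, {"x": 0, "y": 0, "z": -20, "spin": 0, "fingers": -1}]'

```text
clock: 23.82
eef_pos: [0.5617, 0.0479, 0.2377]
tool_rot: [0.858, 0.514, -0.002, -0.001]
ft_force: [0.0, 0.3, -0.5]
grip_width: 0.0853
grasp_force: 0.0
```

```bash
python3 -c "
from h import *
to(.58,.05,.25);snap('wrist','w7')"
```

```text
t 23.82 tcp [0.5617 0.0479 0.2377] ytool -28.2 j6 123.1 w 0.0853 F [ 0.   0.3 -0.5] move [ 10.5  15.1 -12.4]
```

View pics/w7.png

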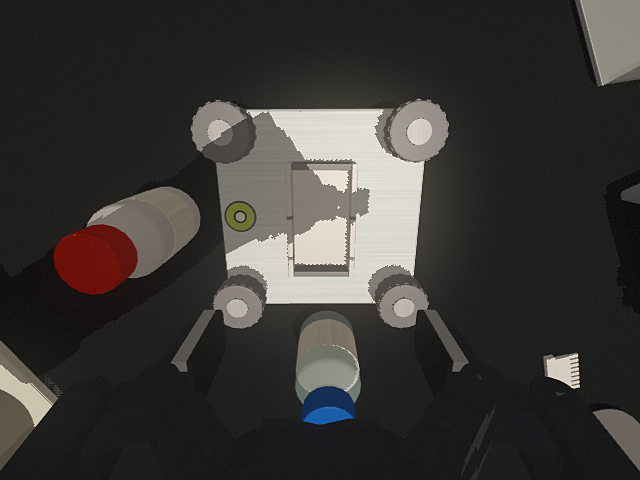

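The tray sits square at (321,218), in the middle of the plate, and the bubble is centred at (240,216). One last check is foot load sharing, taken from sub-pixel knob-top diagonals.

```bash
python3 - <<'E'
from h import *
G={'w4':{'a':(190,196),'b':(420,280),'c':(357,118),'d':(272,339)},'w7':{'a':(218,132),'b':(403,308),'c':(419,131),'d':(238,307)},'w1':{'a':(177,243),'b':(414,227),'c':(280,106),'d':(305,334)}}
for f in G:
    im=cv2.imread(f'pics/{f}.png'); g=cv2.GaussianBlur(cv2.cvtColor(im,cv2.COLOR_BGR2GRAY),(3,3),0); Q={}
    for k,(u,v) in G[f].items():
        # edge points of bright disc: radial max drop
        best=[]
        c=np.array([u,v],float)
        for it in range(3):
            pts=[]
            for t in np.linspace(0,2*np.pi,72,endpoint=False):
                r=np.arange(6,17,.25); x=c[0]+r*np.cos(t); y=c[1]+r*np.sin(t)
                l=cv2.remap(g.astype('float32'),x.astype('float32')[None],y.astype('float32')[None],1)[0]
                i=np.gradient(l).argmin(); pts.append((x[i],y[i],r[i]))
            pts=np.array(pts); pts=pts[abs(pts[:,2]-np.median(pts[:,2]))<2]
            e=cv2.fitEllipse(pts[:,:2].astype('float32')); c=np.array(e[0])
        Q[k]=c; print(f,k,c.round(1),np.round(e[1],1),len(pts),end=' ')
    D=lambda i,j:np.linalg.norm(ray(f,Q[i],.096)-ray(f,Q[j],.096))*1e3
    print('\n',f,'ab',D('a','b').round(2),'cd',D('c','d').round(2))
E
```

```text
w4 a [189.2 197.9] [20.9 23.8] 69 w4 b [419.7 280. ] [18.3 20.7] 72 w4 c [356.5 118.3] [24.2 25.8] 72 w4 d [271.3 338.6] [16.3 18.8] 68 
 w4 ab 227.54 cd 227.66
w7 a [219.8 132.4] [23.8 27. ] 68 w7 b [403.6 307.5] [17.8 20.6] 64 w7 c [419.2 131.3] [23.9 26.7] 72 w7 d [236.7 308. ] [17.7 20.7] 64 
 w7 ab 227.37 cd 227.58
w1 a [176.2 242.8] [18.  21.3] 72 w1 b [413.9 227. ] [19.9 21.8] 72 w1 c [279.1 106.2] [22.9 25.2] 72 w1 d [304.4 334.1] [15.7 18.3] 62 
 w1 ab 229.87 cd 227.11
```

```bash
python3 -c "
from h import *
print(bot.job_done())"
```

```text
the job is handed in; nothing more can be done
None
```

I turned feet a and b down until the bubble was centred and the knob heights matched on both diagonals, then set the tray square in the middle of the plate and handed the job in at about 24 s; no verdict came back, and foot forces weren't measured directly.

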